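# Lay out the reagents on the layout stand

### The job

Finish laying out the reagents on the low white stand, one item upright inside each of its four empty circles, using the bottles that stand singly on the worktop (not those crowded on the yellow sheet or in the kit tray). The yellow vial goes directly in front of or behind the timer, in the timer's column, and the lilac vial likewise in the column of the white vial with the green band; the red dropper bottle goes between the timer and the lilac vial, and the dark purple dropper bottle between the yellow vial and the white vial. Leave the timer and the white vial where they stand and knock none of these items over.

Things in the scene. Friction and masses are not known exactly. Their poses are not given: they have to be found in the camera images.
- layout_stand: Fixed low white stand, grey edge, 185 (x) x 280 (y) mm; flat top 30 mm above its origin, which lies under its centre at worktop height. x points away from the robot, y left, turned by yaw up to 0.2 rad. Six flat printed blue circles, 53 mm inside: rows x = -42.5 (front), +42.5 mm (back); columns y = +95, 0, -95 mm. Timer and white vial hold front left and back right, either at either.
- timer: White countdown timer with a display, a red and a green key, 26 x 68 x 62 mm (x, y, z), standing over its circle with its face towards the robot's side of the stand. Origin: centre of the underside. 80 g. Must stay where it is.
- green_band_vial: White screw-cap vial with a green band and white cap, 29 mm diameter, 73 mm tall, standing in its circle on the stand. Origin: centre of the underside, z up. Must stay where it is.
- yellow_vial: Yellow screw-cap vial with a blue band and cream cap, standing alone on the worktop near the stand; body 29 mm diameter up to 49 mm, then the shoulder and a 23 mm cap, 65 mm tall in all. Origin: centre of the underside, z up. About 50 g.
- lilac_vial: Pale lilac screw-cap vial with an orange-yellow band and white cap, standing alone on the worktop near the stand; body 30 mm diameter up to 53 mm, then the shoulder and a 24 mm cap, 70 mm tall in all. Origin: centre of the underside, z up. About 50 g.
- purple_dropper: Dark purple dropper bottle with a blue band and a black dropper cap, standing alone on the worktop near the stand; body 29 mm diameter up to 69 mm, then the cap (21 mm), 92 mm tall in all. Origin: centre of the underside, z up. About 60 g.
- red_dropper: Pale red dropper bottle with a red band and a black dropper cap, standing alone on the worktop near the stand; body 29 mm diameter up to 78 mm, then the cap (21 mm), 104 mm tall in all. Origin: centre of the underside, z up. About 70 g.

How it is judged:
By the outcome, as a careful person would: the job done as asked, in the order asked, and still so for the second after the job is handed in, with the robot touching nothing.
It also fails if it takes over 104 s, if anything falls off the work surface, if the arm or the gripper's body presses on something with over 40 N, if the wrist force passes 120 N, or if a joint passes its speed limit or range.

### The arm

A 6-joint arm with a two-finger parallel gripper is mounted at the origin on a cart in front of the work surface, level with it; the furniture and walls round the work are solid. World frame = base frame: x ahead of the robot, y to its left, z up, the work surface at z = 0. Lengths are in m, angles in rad, forces in N, time in s.
With the tool pointing down it reaches from about 0.325 to 1 m from the base axis. Payload 5.1 kg.
Tool frame: the origin (TCP) lies on the mounting face of the last link; the fingertips stand 173 mm ahead of it and the grasp point (between the pads) lies 155 mm ahead of it; z points along the fingers, x is the direction in which the jaws open and shut, and the axes are right-handed (so a half turn about z gives the same grasp; the last joint's range is limited). The gripper opens to 85 mm and grips with 20 to 120 N. Pads are 22 mm wide; open, the fingers measure 114 mm over their backs; the gripper's body (76 mm by 85 mm) begins 54 mm behind the grasp point. The pads swing forward as they close: fully open they stand 13 mm farther back than shut.
Start: joints at [-1.286, 0.124, 1.65, -0, 1.367, -0.083], TCP at [0.234, -0.607, 0.405] pointing down, gripper open.
Joint ranges: [-2.61, 2.61], [-1.02, 2.33], [0.03, 2.71], [-1.35, 4.49], [0.32, 2.68], [-2.91, 2.91]. Speed limits (rad/s): [2.57, 2.57, 3.14, 3.14, 3.14, 3.14].

### API

Orientations are given as a 3x3 rotation matrix whose columns are the frame's x, y, z axes.
In Python, from bench import robot gives the robot as it stands. The module is installed in compiled form; this text tells all that it offers.
- The arm moves only by the shell command python3 -m crank 'ROWS'. ROWS is JSON, one flat list of numbers, 7 for each row, row after row: the turn, a rotation vector about the tool's x, y, z in rad, then the shift along the tool's x, y, z in mm, then the finger opening in mm, from 0 to 85.4. In form: [wx, wy, wz, dx, dy, dz, gripper, wx, wy, wz, dx, dy, dz, gripper, ...]. A call has exactly 5 rows; each row shifts and turns the commanded pose from where the row before left it, along the tool's axes as they then stand; what a row does not reach is not made up. A row lasts 1/8 s, in which the tool goes at most 62.5 mm and 10.7 degrees, less where a joint would pass 70% of its speed; a pose out of reach is approached as far as the arm can. A call with a gripper value outside its range is refused whole. The fingers move at their own pace and stop on an object; the grip force is fixed at half the most. Time passes only in rows, so rows that do not move let the fingers close, or fill a call up. It gives the time, the measured TCP pose, the force and the opening at its end, in the units of the state.
- robot.state(): the state, without advancing time (a new reading comes with each control period).
- robot.grab_frame(name): name is "scene" or "top" or "wrist"; returns the picture (384x512x3 uint8, blue, green, red); there is no depth.
- robot.calibration(name): a dict with "K" (3x3 intrinsics, pixels), "T" (4x4, takes a point from camera to world coordinates). Camera axes: x right, y down, z forward; pixel columns grow to the right and rows downward; lengths in m; the calibration is good to about 2 mm. The wrist camera is an equidistant fisheye: a pixel r from the principal point sees the ray r / f radians off the axis. A picture is of the moment at which its call begins: read the wrist's pose just before it. calibration takes no time and is no camera call; for the wrist camera it gives the pose at the moment of the call.
- robot.job_done(): hands the job in, once; it reports no verdict.
The state is a dict: "t": time; "joints": joint angles; "qvel": joint speeds; "joint_torque": joint torques, N m; "ee_pos": TCP position; "orientation": TCP orientation; "wrist_force": force on the tool from outside, world axes, zero at the start; "wrist_torque": the same for the moment, N m; "grip_width": opening from 0.0 (shut) to 1.0 (fully open).
Only numpy, scipy, OpenCV 4.12 (cv2) and the standard library are available. Lean on these libraries where they do the work, as an engineer would, in place of code of your own. Each camera call takes 0.05 s, during which the arm holds its last target. There are 200 camera calls.

## Working session

There is one attempt and no reset: what is moved stays moved. The work goes in short steps, Python scripts to look and compute and a shell command to move; the robot and the scene stay as the last step left them, time stands still between calls to the robot, and variables do not carry over. Pictures are saved under pics/ and viewed, about 12 in all and at most 16, crops included, and the job is handed in when it is done.

```bash
mkdir -p pics; python3 - <<'E'
from bench import robot
import cv2,numpy as np
s=robot.state();print(s['t'],s['ee_pos'],s['orientation'],s['grip_width'])
for n in("scene","top"):
    cv2.imwrite(f"pics/{n}0.png",robot.grab_frame(n));c=robot.calibration(n);print(n,np.round(c["K"],1).tolist(),np.round(c["T"],3).tolist())
E
```

```text
0.0 [ 0.23359426 -0.60629842  0.40343628] [[ 3.59527055e-01 -9.33134454e-01 -6.22665537e-04]
 [-9.33132254e-01 -3.59527563e-01  2.03191996e-03]
 [-2.11991994e-03 -1.49500902e-04 -9.99997742e-01]] 0.9995051534281265
scene [[393.6, 0.0, 257.0], [0.0, 393.6, 190.7], [0.0, 0.0, 1.0]] [[-0.742, -0.462, 0.486, 0.025], [-0.67, 0.5, -0.549, 0.612], [0.011, -0.733, -0.68, 0.869], [0.0, 0.0, 0.0, 1.0]]
top [[373.1, 0.0, 254.9], [0.0, 373.1, 190.3], [0.0, 0.0, 1.0]] [[-0.019, -0.998, 0.066, 0.512], [-0.999, 0.021, 0.028, -0.038], [-0.029, -0.065, -0.997, 1.253], [0.0, 0.0, 0.0, 1.0]]
```

View pics/scene0.png

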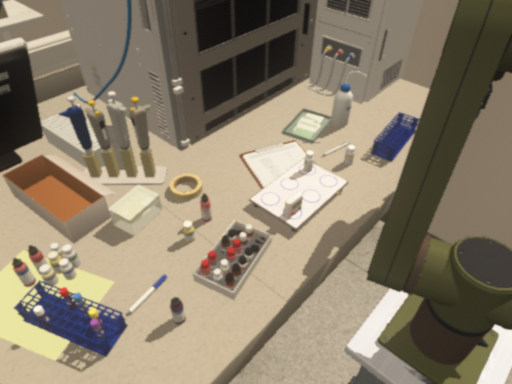

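View pics/top0.png

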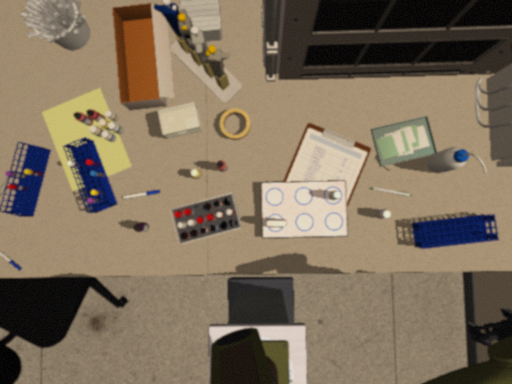

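The timer is front left and the white vial back right. That puts yellow back left, lilac front right, red front middle and purple back middle. I'll zoom in to measure.

```bash
cat > h.py <<'E'
import cv2,numpy as np
from bench import robot
def ray(n,u,v,cal=None):
    c=cal or robot.calibration(n);K=np.array(c["K"]);T=np.array(c["T"])
    x=np.array([(u-K[0,2])/K[0,0],(v-K[1,2])/K[1,1]])
    if n=="wrist":
        r=np.linalg.norm(x);d=np.array([*(x/max(r,1e-9)*np.sin(r)),np.cos(r)])
    else:d=np.array([*x,1.])
    return T[:3,3],T[:3,:3]@d
def at(n,u,v,z,cal=None):
    o,d=ray(n,u,v,cal);return o+d*(z-o[2])/d[2]
def proj(n,p,cal=None):
    c=cal or robot.calibration(n);K=np.array(c["K"]);T=np.array(c["T"])
    q=T[:3,:3].T@(np.array(p)-T[:3,3]);
    if n=="wrist":
        t=np.arctan2(np.hypot(*q[:2]),q[2]);x=q[:2]/np.hypot(*q[:2])*t
    else:x=q[:2]/q[2]
    return K[:2,:2]@x+K[:2,2]
E
python3 - <<'E'
import cv2
i=cv2.imread("pics/top0.png")
cv2.imwrite("pics/c1.png",cv2.resize(i[150:250,120:270],None,fx=5.3,fy=5.3,interpolation=cv2.INTER_CUBIC))
cv2.imwrite("pics/c2.png",cv2.resize(i[170:245,255:405],None,fx=5.3,fy=5.3,interpolation=cv2.INTER_CUBIC))
E
```

```text
(no output)
```

View pics/c1.png

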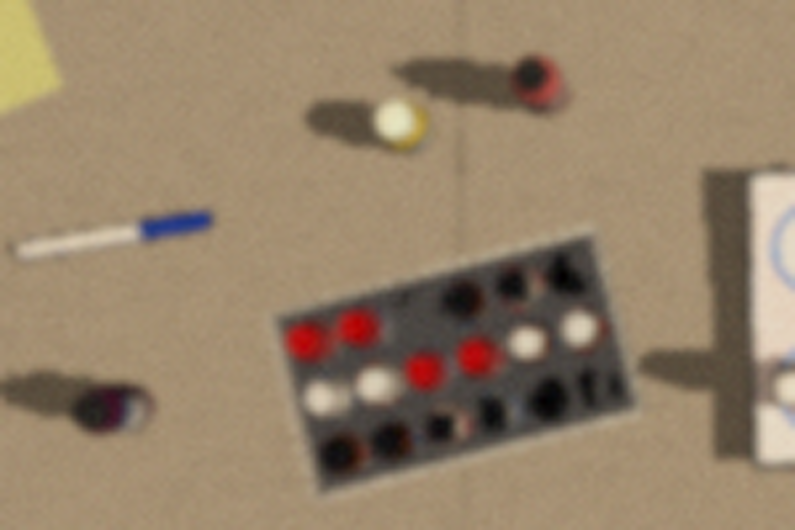

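View pics/c2.png

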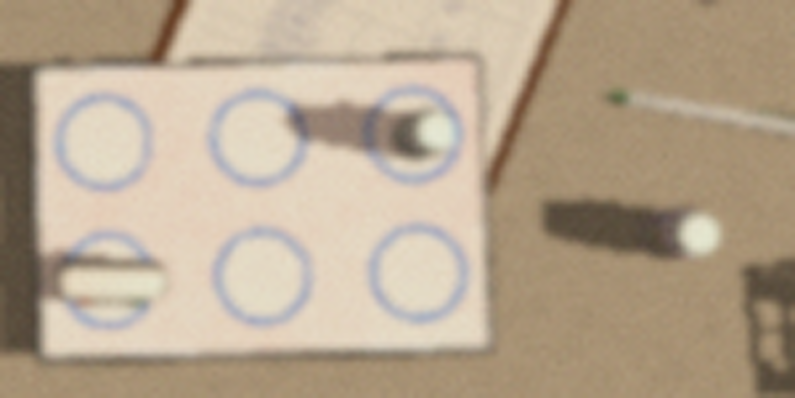

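The crops show the cap tops at yellow (395,120), red (530,74) and purple (93,408) in c1, and lilac (698,234) in c2. All six circles are clear.

```bash
python3 - <<'E'
from h import *
f=5.3
for n,o,u,v,z in [("yel",(120,150),395,120,.065),("red",(120,150),530,74,.104),("pur",(120,150),93,408,.092),("lil",(255,170),698,234,.070),("wv",(255,170),434,133,.103)]:
    print(n,np.round(at("top",o[0]+(u+.5)/f-.5,o[1]+(v+.5)/f-.5,z),4))
c=[(103,142),(257,138),(413,135),(107,279),(263,276),(418,273)]
P=np.array([at("top",255+(u+.5)/f-.5,170+(v+.5)/f-.5,.03)[:2] for u,v in c])
M=np.array([(x,y) for x in(.0425,-.0425) for y in(.095,0,-.095)])
m=P.mean(0);Q=P-m;a=np.arctan2((M[:,0]*Q[:,1]-M[:,1]*Q[:,0]).sum(),(M*Q).sum())
R=np.array([[np.cos(a),-np.sin(a)],[np.sin(a),np.cos(a)]])
F=M@R.T+m
print("stand",m,a);print(np.round(F,4).tolist(),np.round((P-F)*1000,1).tolist())
s=robot.state();print(robot.calibration("wrist"))
E
```

```text
yel [0.6523 0.1898 0.065 ]
red [0.673  0.1024 0.104 ]
pur [0.4822 0.3652 0.092 ]
lil [ 0.5072 -0.415   0.07  ]
wv [ 0.5686 -0.2557  0.103 ]
stand [ 0.52880801 -0.16152695] 0.002814780374099389
[[0.571, -0.0664], [0.5713, -0.1614], [0.5716, -0.2564], [0.486, -0.0666], [0.4863, -0.1616], [0.4866, -0.2566]] [[-0.2, 0.4], [0.0, 0.5], [-0.4, -0.2], [0.4, 0.1], [0.2, -0.6], [-0.1, -0.3]]
{'K': array([[297.31863964,   0.        , 257.95358704],
       [  0.        , 297.31863964, 189.80785525],
       [  0.        ,   0.        ,   1.        ]]), 'T': array([[ 0.35957194, -0.88787143, -0.28704067,  0.30715641],
       [-0.93311372, -0.3429948 , -0.10795067, -0.57943047],
       [-0.00260715,  0.30665762, -0.95181632,  0.37266103],
       [ 0.        ,  0.        ,  0.        ,  1.        ]])}
```

```bash
python3 -m crank '[0,0,-0.18,0,0,10,85, 0,0,-0.18,0,0,10,85, 0,0,-0.18,0,0,10,85, 0,0,-0.18,0,0,10,85, 0,0,-0.18,0,0,10,85]'
python3 -m crank '[0,0,-0.152,0,0,10,60, 0,0,-0.152,0,0,10,60, 0,0,0,50,-35,10,60, 0,0,0,50,-35,10,60, 0,0,0,50,-35,10,60]'
```

```text
t: 0.72
ee_pos: [0.2336, -0.6063, 0.3537]
orientation: [[0.956, -0.293, -0.0], [-0.293, -0.956, 0.001], [-0.001, -0.001, -1.0]]
wrist_force: [-0.7, -0.1, -0.2]
grip_width: 0.991
t: 1.35
ee_pos: [0.3846, -0.5001, 0.3039]
orientation: [[1.0, 0.0, -0.0], [0.0, -1.0, 0.001], [-0.0, -0.001, -1.0]]
wrist_force: [-0.0, -0.3, -0.0]
grip_width: 0.702
```

```bash
python3 -m crank '[0,0,0,41,-28,0,60, 0,0,0,41,-28,0,60, 0,0,0,40.5,-29,0,60, 0,0,0,0,0,0,60,0,0,0,0,0,0,60]'
python3 - <<'E'
from h import *
c=robot.calibration("wrist");i=robot.grab_frame("wrist");print(robot.state()["ee_pos"])
for z in(0,.07):
    p=proj("wrist",[.5072,-.415,z],c);print(p);cv2.circle(i,tuple(int(x) for x in p.round()),2,(0,0,255),-1)
cv2.imwrite("pics/w1.png",i)
E
```

```text
t: 1.98
ee_pos: [0.5057, -0.4162, 0.3041]
orientation: [[1.0, 0.001, -0.001], [0.001, -1.0, 0.0], [-0.001, -0.0, -1.0]]
wrist_force: [-0.9, 0.1, 0.3]
grip_width: 0.705
[ 0.50528362 -0.41667457  0.3042437 ]
[259.73046094 178.04774554]
[260.10456342 203.74937226]
```

View pics/w1.png

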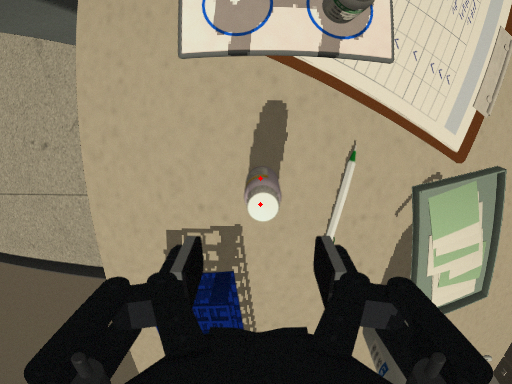

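The lilac cap is at (263,207), about 3 mm from the prediction. The rack's near edge is at around (200–235, 272).

```bash
python3 - <<'E'
from h import *
print(at("wrist",263,207,.07)); 
for z in(0,.03,.06):print(z,at("wrist",194,274,z),at("wrist",237,272,z))
E
```

```text
[ 0.50895211 -0.4180542   0.07      ]
0 [ 0.43389116 -0.52591717  0.        ] [ 0.48228869 -0.52161307  0.        ]
0.03 [ 0.44175521 -0.50546631  0.03      ] [ 0.48484151 -0.50163455  0.03      ]
0.06 [ 0.44961925 -0.48501546  0.06      ] [ 0.48739433 -0.48165604  0.06      ]
```

```bash
python3 -m crank '[0,0,0,3.5,1.5,45,60, 0,0,0,0,0,45,60, 0,0,0,0,0,27,60, 0,0,0,0,0,0,60,0,0,0,0,0,0,10]'
python3 -m crank '[0,0,0,0,0,0,0, 0,0,0,0,0,0,0, 0,0,0,0,0,0,0, 0,0,0,0,0,0,0,0,0,0,0,0,0,0]'
```

```text
t: 2.65
ee_pos: [0.5093, -0.4189, 0.1892]
orientation: [[1.0, -0.0, 0.001], [-0.0, -1.0, -0.001], [0.001, 0.001, -1.0]]
wrist_force: [0.9, 0.1, 0.5]
grip_width: 0.507
t: 3.28
ee_pos: [0.5101, -0.4187, 0.1903]
orientation: [[1.0, 0.001, 0.002], [0.001, -1.0, -0.003], [0.002, 0.003, -1.0]]
wrist_force: [-2.0, -0.6, 6.9]
grip_width: 0.341
```

```bash
python3 -m crank '[0,0,0,0,0,-30,0, 0,0,0,0,0,-45,0, 0,0,0,-7,-50,0,0, 0,0,0,-8,-56,0,0,0,0,0,-8,-56,0,0]'
python3 -m crank '[0,0,0,0,0,0,0, 0,0,0,0,0,0,0, 0,0,0,0,0,20,0, 0,0,0,0,0,0,0,0,0,0,0,0,0,0]'
```

```text
t: 3.9
ee_pos: [0.4858, -0.2541, 0.2629]
orientation: [[1.0, 0.0, 0.001], [0.0, -1.0, 0.0], [0.001, -0.0, -1.0]]
wrist_force: [0.0, -0.1, -0.3]
grip_width: 0.341
t: 4.53
ee_pos: [0.4862, -0.2563, 0.2419]
orientation: [[1.0, 0.0, -0.001], [0.0, -1.0, 0.001], [-0.001, -0.001, -1.0]]
wrist_force: [-0.5, 0.5, 0.2]
grip_width: 0.342
```

```bash
python3 -m crank '[0,0,0,0,0,10,0, 0,0,0,0,0,7,0, 0,0,0,0,0,3,0, 0,0,0,0,0,1,0,0,0,0,0,0,0,0]'

```

```text
t: 5.15
ee_pos: [0.4864, -0.2558, 0.2219]
orientation: [[1.0, 0.001, 0.0], [0.001, -1.0, -0.0], [0.0, 0.0, -1.0]]
wrist_force: [0.3, -0.2, -0.1]
grip_width: 0.343
```

```bash
python3 -m crank '[0,0,0,0,0,1,0, 0,0,0,0,0,1,0, 0,0,0,0,0,1,0, 0,0,0,0,0,0,0,0,0,0,0,0,0,0]'

```

```text
t: 5.78
ee_pos: [0.4866, -0.2559, 0.2203]
orientation: [[1.0, 0.001, -0.0], [0.001, -1.0, -0.0], [-0.0, 0.0, -1.0]]
wrist_force: [-3.6, 2.3, 8.2]
grip_width: 0.339
```

```bash
python3 -m crank '[0,0,0,0,0,0,36, 0,0,0,0,0,0,45, 0,0,0,0,0,0,50, 0,0,0,0,0,-3,50,0,0,0,0,0,-50,50]'
python3 -m crank '[0,0,0,0,0,-50,55, 0,0,0,31,-60,0,60, 0,0,0,31,-60,0,60, 0,0,0,31,-60,0,60,0,0,0,31,-60,0,60]'
python3 -c "
from h import *
cv2.imwrite('pics/t2.png',robot.grab_frame('top'))
print(robot.state()['ee_pos'])
i=cv2.imread('pics/t2.png');cv2.imwrite('pics/c3.png',cv2.resize(i[170:245,255:405],None,fx=5.3,fy=5.3,interpolation=cv2.INTER_CUBIC))"
```

```text
t: 6.4
ee_pos: [0.4847, -0.2548, 0.2679]
orientation: [[1.0, 0.001, -0.008], [0.001, -1.0, 0.005], [-0.008, -0.005, -1.0]]
wrist_force: [0.4, -0.2, 0.7]
grip_width: 0.584
t: 7.02
ee_pos: [0.6015, -0.0317, 0.3221]
orientation: [[1.0, 0.001, 0.001], [0.001, -1.0, -0.0], [0.001, 0.0, -1.0]]
wrist_force: [2.0, -1.1, 0.1]
grip_width: 0.699
[ 0.60346508 -0.0262249   0.32232104]
```

View pics/c3.png

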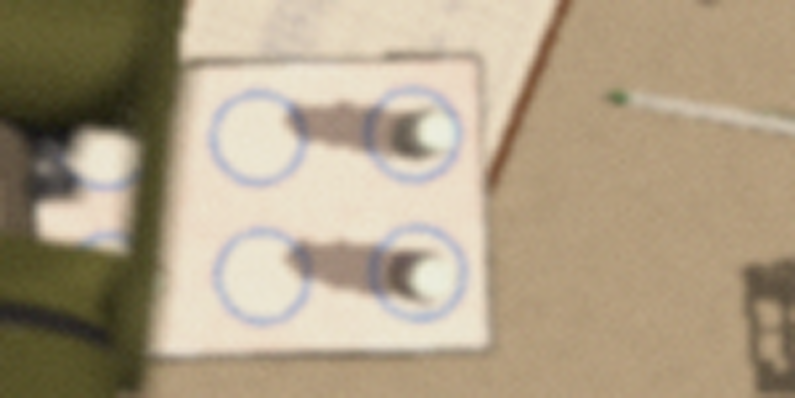

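Lilac is upright in the front-right circle. Now to red, with a close look from above.

```bash
python3 -m crank '[0,0,0,23,-43,0,60, 0,0,0,23,-43,0,60, 0,0,0,24,-43,0,60, 0,0,0,0,0,0,60,0,0,0,0,0,0,60]'
python3 - <<'E'
from h import *
c=robot.calibration("wrist");i=robot.grab_frame("wrist");print(robot.state()["ee_pos"])
for q in([.673,.1024,.104],[.6523,.1898,.065]):
    p=proj("wrist",q,c);print(p);cv2.circle(i,tuple(int(x) for x in p.round()),2,(0,255,0),-1)
np.save("w2.npy",c["T"]);cv2.imwrite("pics/w2.png",i)
E
```

```text
t: 7.7
ee_pos: [0.6705, 0.0953, 0.3214]
orientation: [[1.0, 0.001, -0.001], [0.001, -1.0, -0.0], [-0.001, 0.0, -1.0]]
wrist_force: [-0.6, 0.7, -0.2]
grip_width: 0.7
[0.67039093 0.09478383 0.32148948]
[261.66471807 204.03390203]
[233.68545285  74.55990703]
```

View pics/w2.png

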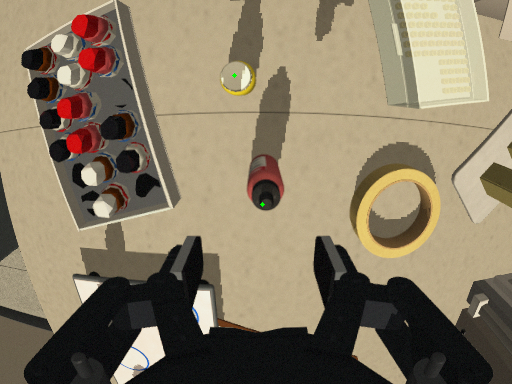

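Red's dropper tip is at about (264,202) and the yellow cap at (238,76). Both match the estimates within about 4 px.

```bash
python3 - <<'E'
from h import *
print(at("wrist",265,202,.104),at("wrist",238,76,.065),robot.state()["ee_pos"])
E
```

```text
[0.6751174  0.10330148 0.104     ] [0.6554843  0.18814545 0.065     ] [0.67039093 0.09478383 0.32148948]
```

```bash
python3 -m crank '[0,0,0,4.5,-8,10,60, 0,0,0,0,0,40,60, 0,0,0,0,0,40,60, 0,0,0,0,0,18,60,0,0,0,0,0,0,10]'
python3 -m crank '[0,0,0,0,0,0,0, 0,0,0,0,0,0,0, 0,0,0,0,0,0,0, 0,0,0,0,0,0,0,0,0,0,0,0,0,0]'
```

```text
t: 8.38
ee_pos: [0.6746, 0.1031, 0.2118]
orientation: [[1.0, 0.0, -0.003], [0.0, -1.0, -0.0], [-0.003, 0.0, -1.0]]
wrist_force: [1.0, 0.2, 0.3]
grip_width: 0.502
t: 9.0
ee_pos: [0.6758, 0.1036, 0.2153]
orientation: [[1.0, 0.001, 0.002], [0.001, -1.0, 0.0], [0.002, -0.0, -1.0]]
wrist_force: [-0.4, -0.2, 5.7]
grip_width: 0.321
```

```bash
python3 -m crank '[0,0,0,0,0,-30,0, 0,0,0,0,0,-50,0, 0,0,0,0,0,-30,0, 0,0,0,-31.5,44,0,0,0,0,0,-31.5,44,0,0]'
python3 -m crank '[0,0,0,-31.5,44,0,0, 0,0,0,-31.5,44,0,0, 0,0,0,-31.5,44,0,0, 0,0,0,-31.5,44,0,0,0,0,0,0,0,0,0]'
python3 -m crank '[0,0,0,0,0,20,0, 0,0,0,0,0,30,0, 0,0,0,0,0,15,0, 0,0,0,0,0,5,0,0,0,0,0,0,0,0]'
```

```text
t: 9.62
ee_pos: [0.6115, 0.0149, 0.3238]
orientation: [[1.0, 0.002, 0.0], [0.002, -1.0, -0.0], [0.0, 0.0, -1.0]]
wrist_force: [0.0, -0.4, -0.4]
grip_width: 0.329
t: 10.25
ee_pos: [0.4846, -0.1627, 0.3231]
orientation: [[1.0, -0.004, -0.001], [-0.004, -1.0, 0.0], [-0.001, -0.0, -1.0]]
wrist_force: [0.1, 1.1, -0.7]
grip_width: 0.327
t: 10.88
ee_pos: [0.4869, -0.1605, 0.254]
orientation: [[1.0, 0.001, 0.0], [0.001, -1.0, -0.0], [0.0, 0.0, -1.0]]
wrist_force: [0.4, 0.5, -1.4]
grip_width: 0.325
```

Now lower about 8 mm to contact.

```bash
python3 -m crank '[0,0,0,0,1,3,0, 0,0,0,0,0,2,0, 0,0,0,0,0,1,0, 0,0,0,0,0,1,0,0,0,0,0,0,0,0]'
python3 -m crank '[0,0,0,0,0,1,0, 0,0,0,0,0,0.5,0, 0,0,0,0,0,0.5,0, 0,0,0,0,0,0,0,0,0,0,0,0,0,0]'

```

```text
t: 11.5
ee_pos: [0.4864, -0.1617, 0.2467]
orientation: [[1.0, 0.001, -0.0], [0.001, -1.0, 0.0], [-0.0, -0.0, -1.0]]
wrist_force: [0.9, 0.4, 0.5]
grip_width: 0.327
t: 12.12
ee_pos: [0.4866, -0.1617, 0.2452]
orientation: [[1.0, 0.001, -0.0], [0.001, -1.0, -0.0], [-0.0, 0.0, -1.0]]
wrist_force: [-3.7, 0.8, 5.3]
grip_width: 0.329
```

```bash
python3 -m crank '[0,0,0,0,0,0,36, 0,0,0,0,0,0,45, 0,0,0,0,0,0,50, 0,0,0,0,0,-3,50,0,0,0,0,0,-50,50]'
python3 -m crank '[0,0,0,0,0,-50,55, 0,0,0,24,-50,0,60, 0,0,0,24,-50,0,60, 0,0,0,24,-50,0,60,0,0,0,24,-50,0,60]'
python3 -m crank '[0,0,0,24,-50,0,60, 0,0,0,24,-50,0,60, 0,0,0,24,-50,0,60, 0,0,0,0,0,30,60,0,0,0,0,0,0,60]'
python3 - <<'E'
from h import *
c=robot.calibration("wrist");i=robot.grab_frame("wrist");print(robot.state()["ee_pos"])
t=robot.grab_frame("top")
p=proj("wrist",[.6555,.188,.065],c);print(p)
u,v=[int(x) for x in p]
a=cv2.resize(i[v-50:v+50,u-60:u+60],(480,400));b=cv2.resize(t[165:265,255:375],(480,400));
cv2.imwrite("pics/w3.png",cv2.resize(np.hstack([a,b]),(800,333)))
E
```

```text
t: 12.75
ee_pos: [0.4849, -0.161, 0.2941]
orientation: [[1.0, 0.001, -0.009], [0.001, -1.0, 0.004], [-0.009, -0.004, -1.0]]
wrist_force: [0.7, -1.1, -0.2]
grip_width: 0.588
t: 13.38
ee_pos: [0.5829, 0.0401, 0.3481]
orientation: [[1.0, 0.001, 0.001], [0.001, -1.0, -0.0], [0.001, 0.0, -1.0]]
wrist_force: [1.0, 0.0, 0.9]
grip_width: 0.697
t: 14.0
ee_pos: [0.6532, 0.189, 0.3143]
orientation: [[1.0, 0.002, -0.006], [0.002, -1.0, -0.001], [-0.006, 0.001, -1.0]]
wrist_force: [-0.4, -0.1, -0.6]
grip_width: 0.7
[0.65366278 0.18846266 0.31614236]
[262.64344378 199.07280651]
```

View pics/w3.png

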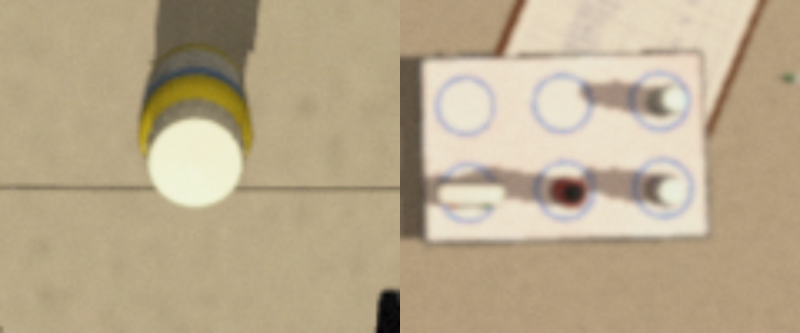

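Red is upright in the front-middle circle, and the gripper is centred over yellow.

```bash
python3 -m crank '[0,0,0,0,0,45,60, 0,0,0,0,0,45,60, 0,0,0,0,0,30,60, 0,0,0,0,0,13,60,0,0,0,0,0,0,10]'
python3 -m crank '[0,0,0,0,0,0,0, 0,0,0,0,0,0,0, 0,0,0,0,0,0,0, 0,0,0,0,0,0,0,0,0,0,0,0,0,0]'
```

```text
t: 14.72
ee_pos: [0.6544, 0.1881, 0.1853]
orientation: [[1.0, 0.0, 0.0], [0.0, -1.0, 0.0], [0.0, -0.0, -1.0]]
wrist_force: [-0.4, -0.7, 0.1]
grip_width: 0.505
t: 15.35
ee_pos: [0.6552, 0.1886, 0.1871]
orientation: [[1.0, 0.001, 0.004], [0.001, -1.0, 0.001], [0.004, -0.001, -1.0]]
wrist_force: [-0.9, -0.9, 6.7]
grip_width: 0.328
```

```bash
python3 -m crank '[0,0,0,0,0,-40,0, 0,0,0,0,0,-50,0, 0,0,0,-17,51,0,0, 0,0,0,-17,51,0,0,0,0,0,-17,51,0,0]'
python3 -m crank '[0,0,0,-17,51,0,0, 0,0,0,-16,51,0,0, 0,0,0,0,0,10,0, 0,0,0,0,0,35,0,0,0,0,0,0,5,0]'
python3 -m crank '[0,0,0,0,0,3,0, 0,0,0,0,0,0,0, 0,0,0,0,0,0,0, 0,0,0,0,0,0,0,0,0,0,0,0,0,0]'
```

```text
t: 15.98
ee_pos: [0.6025, 0.0343, 0.275]
orientation: [[1.0, 0.002, 0.001], [0.002, -1.0, -0.0], [0.001, 0.0, -1.0]]
wrist_force: [-0.0, -0.5, -0.6]
grip_width: 0.328
t: 16.6
ee_pos: [0.5691, -0.0657, 0.2217]
orientation: [[1.0, 0.002, -0.006], [0.002, -1.0, 0.002], [-0.006, -0.002, -1.0]]
wrist_force: [-0.4, -0.2, -0.5]
grip_width: 0.33
t: 17.23
ee_pos: [0.5705, -0.0666, 0.2221]
orientation: [[1.0, 0.001, 0.001], [0.001, -1.0, -0.0], [0.001, 0.0, -1.0]]
wrist_force: [-0.1, 0.2, -0.7]
grip_width: 0.329
```

```bash
python3 -m crank '[0,0,0,0,0,2,0, 0,0,0,0,0,1,0, 0,0,0,0,0,1,0, 0,0,0,0,0,1,0,0,0,0,0,0,0,0]'

```

```text
t: 17.85
ee_pos: [0.5704, -0.0666, 0.2171]
orientation: [[1.0, 0.001, -0.0], [0.001, -1.0, -0.0], [-0.0, 0.0, -1.0]]
wrist_force: [-2.1, 0.1, 3.7]
grip_width: 0.333
```

```bash
python3 -m crank '[0,0,0,0,0,0,36, 0,0,0,0,0,0,45, 0,0,0,0,0,0,50, 0,0,0,0,0,-3,50,0,0,0,0,0,-50,50]'
python3 -m crank '[0,0,0,0,0,-60,55, 0,0,0,-11,-54,0,60, 0,0,0,-11,-54,0,60, 0,0,0,-11,-54,0,60,0,0,0,-11,-54,0,60]'
python3 -m crank '[0,0,0,-11,-54,0,60, 0,0,0,-11,-54,0,60, 0,0,0,-11,-54,0,60, 0,0,0,-11,-54,0,60,0,0,0,0,0,0,60]'
python3 - <<'E'
from h import *
c=robot.calibration("wrist");i=robot.grab_frame("wrist");s=robot.state()["ee_pos"];print(s)
t=robot.grab_frame("top")
p=proj("wrist",[.4822,.3652,.092],c);print(p)
u,v=[int(x) for x in p]
a=cv2.resize(i[v-75:v+25,u-60:u+60],(480,400));b=cv2.resize(t[165:265,255:375],(480,400));
cv2.imwrite("pics/w4.png",cv2.resize(np.hstack([a,b]),(800,333)))
E
```

```text
t: 18.48
ee_pos: [0.5686, -0.0663, 0.2658]
orientation: [[1.0, 0.001, -0.01], [0.001, -1.0, 0.002], [-0.01, -0.002, -1.0]]
wrist_force: [-0.9, -0.5, 0.2]
grip_width: 0.584
t: 19.1
ee_pos: [0.5256, 0.1509, 0.3302]
orientation: [[1.0, 0.001, 0.001], [0.001, -1.0, 0.0], [0.001, -0.0, -1.0]]
wrist_force: [0.7, -0.2, -0.3]
grip_width: 0.703
t: 19.73
ee_pos: [0.4808, 0.3684, 0.33]
orientation: [[1.0, 0.006, 0.0], [0.006, -1.0, 0.001], [0.0, -0.001, -1.0]]
wrist_force: [-0.4, -0.5, -0.2]
grip_width: 0.704
[0.4813015  0.36684333 0.3297396 ]
[259.48421195 207.60202513]
```

View pics/w4.png

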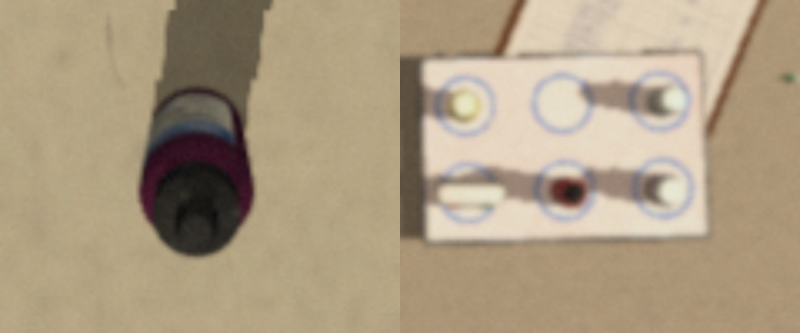

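Yellow is upright in the back-left circle. Purple's nozzle tip is at about (195,226) in the crop and its base far edge at (198,88).

```bash
python3 - <<'E'
from h import *
f=400/120*1.0
g=lambda a,b,z:at("wrist",199+a/f,132+b/f,z)
print(g(195,226,.092),g(198,88,0)-[0,.0145,0],robot.state()["ee_pos"])
E
```

```text
[0.48149265 0.36857009 0.092     ] [0.4821863  0.36601773 0.        ] [0.48169197 0.36574596 0.32968975]
```

```bash
python3 -m crank '[0,0,0,0,-1.5,45,60, 0,0,0,0,0,45,60, 0,0,0,0,0,27,60, 0,0,0,0,0,10,60,0,0,0,0,0,0,10]'
python3 -m crank '[0,0,0,0,0,0,0, 0,0,0,0,0,0,0, 0,0,0,0,0,0,0, 0,0,0,0,0,0,0,0,0,0,0,0,0,0]'
```

```text
t: 20.45
ee_pos: [0.4824, 0.3661, 0.2027]
orientation: [[1.0, -0.0, -0.0], [-0.0, -1.0, -0.0], [-0.0, 0.0, -1.0]]
wrist_force: [0.7, 0.0, 0.5]
grip_width: 0.507
t: 21.08
ee_pos: [0.4827, 0.3672, 0.2045]
orientation: [[1.0, 0.001, 0.003], [0.001, -1.0, 0.001], [0.003, -0.001, -1.0]]
wrist_force: [-0.2, -1.2, 5.1]
grip_width: 0.324
```

```bash
python3 -m crank '[0,0,0,0,0,-30,0, 0,0,0,0,0,-50,0, 0,0,0,0,0,-40,0, 0,0,0,17.8,58.5,0,0,0,0,0,17.8,58.5,0,0]'
python3 -m crank '[0,0,0,17.8,58.5,0,0, 0,0,0,17.8,58.5,0,0, 0,0,0,17.8,58.5,0,0, 0,0,0,0,58.9,0,0,0,0,0,0,58.9,0,0]'
python3 -m crank '[0,0,0,0,58.9,0,0, 0,0,0,0,58.9,0,0, 0,0,0,0,0,0,0, 0,0,0,0,0,0,0,0,0,0,0,0,0,0]'
```

```text
t: 21.7
ee_pos: [0.5176, 0.2493, 0.3235]
orientation: [[1.0, 0.003, 0.001], [0.003, -1.0, 0.001], [0.001, -0.001, -1.0]]
wrist_force: [1.6, 0.3, -1.9]
grip_width: 0.328
t: 22.32
ee_pos: [0.5711, -0.0452, 0.3224]
orientation: [[1.0, 0.001, -0.0], [0.001, -1.0, 0.0], [-0.0, -0.0, -1.0]]
wrist_force: [1.2, 0.5, -0.9]
grip_width: 0.324
t: 22.95
ee_pos: [0.5715, -0.1598, 0.3224]
orientation: [[1.0, 0.003, -0.001], [0.003, -1.0, 0.001], [-0.001, -0.001, -1.0]]
wrist_force: [0.2, -0.2, -0.3]
grip_width: 0.322
```

```bash
python3 -m crank '[0,0,0,0,1,30,0, 0,0,0,0,0,35,0, 0,0,0,0,0,12,0, 0,0,0,0,0,5,0,0,0,0,0,0,0,0]'
python3 -m crank '[0,0,0,0,0,2,0, 0,0,0,0,0,1,0, 0,0,0,0,0,1,0, 0,0,0,0,0,1,0,0,0,0,0,0,0,0]'
```

```text
t: 23.58
ee_pos: [0.572, -0.162, 0.2417]
orientation: [[1.0, 0.002, 0.001], [0.002, -1.0, -0.0], [0.001, 0.0, -1.0]]
wrist_force: [-0.1, 0.3, -0.3]
grip_width: 0.326
t: 24.2
ee_pos: [0.5714, -0.1622, 0.2356]
orientation: [[1.0, 0.001, -0.0], [0.001, -1.0, 0.0], [-0.0, -0.0, -1.0]]
wrist_force: [-0.3, -0.4, -0.1]
grip_width: 0.324
```

```bash
python3 -m crank '[0,0,0,0,0,1,0, 0,0,0,0,0,0.5,0, 0,0,0,0,0,0.5,0, 0,0,0,0,0,0,0,0,0,0,0,0,0,0]'
```

```text
t: 24.82
ee_pos: [0.5716, -0.1623, 0.2344]
orientation: [[1.0, 0.001, -0.0], [0.001, -1.0, -0.0], [-0.0, 0.0, -1.0]]
wrist_force: [-3.6, 0.2, 5.2]
grip_width: 0.326
```

Contact. Release, rise and move off to the left for a final look.

```bash
python3 -m crank '[0,0,0,0,0,0,36, 0,0,0,0,0,0,45, 0,0,0,0,0,0,50, 0,0,0,0,0,-3,50,0,0,0,0,0,-50,50]'
python3 -m crank '[0,0,0,0,0,-60,50, 0,0,0,0,-55,-20,50, 0,0,0,0,-55,0,50, 0,0,0,0,-55,0,50,0,0,0,0,-55,0,50]'
python3 -m crank '[0,0,0,0,-55,0,60, 0,0,0,0,-55,0,60, 0,0,0,0,0,0,60, 0,0,0,0,0,0,60,0,0,0,0,0,0,60]'
python3 - <<'E'
from h import *
t=robot.grab_frame("top");s=robot.grab_frame("scene")
a=cv2.resize(t[170:245,255:375],(800,500),interpolation=cv2.INTER_CUBIC)
cv2.imwrite("pics/f1.png",a)
cv2.imwrite("pics/f2.png",cv2.resize(s[140:235,235:360],(750,570),interpolation=cv2.INTER_CUBIC))
E
```

```text
t: 25.45
ee_pos: [0.5698, -0.1616, 0.2826]
orientation: [[1.0, 0.001, -0.009], [0.001, -1.0, 0.004], [-0.009, -0.004, -1.0]]
wrist_force: [0.7, -0.4, 0.0]
grip_width: 0.584
t: 26.08
ee_pos: [0.571, 0.0595, 0.3672]
orientation: [[1.0, 0.001, 0.001], [0.001, -1.0, 0.0], [0.001, -0.0, -1.0]]
wrist_force: [-0.1, -0.1, 1.0]
grip_width: 0.586
t: 26.7
ee_pos: [0.5713, 0.1667, 0.3667]
orientation: [[1.0, -0.001, -0.0], [-0.001, -1.0, -0.0], [-0.0, 0.0, -1.0]]
wrist_force: [-0.6, 0.7, 0.2]
grip_width: 0.706
```

View pics/f1.png

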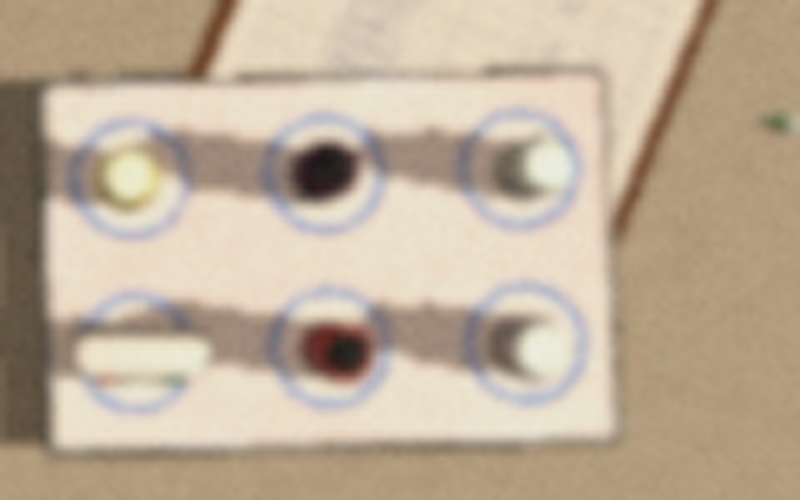

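View pics/f2.png

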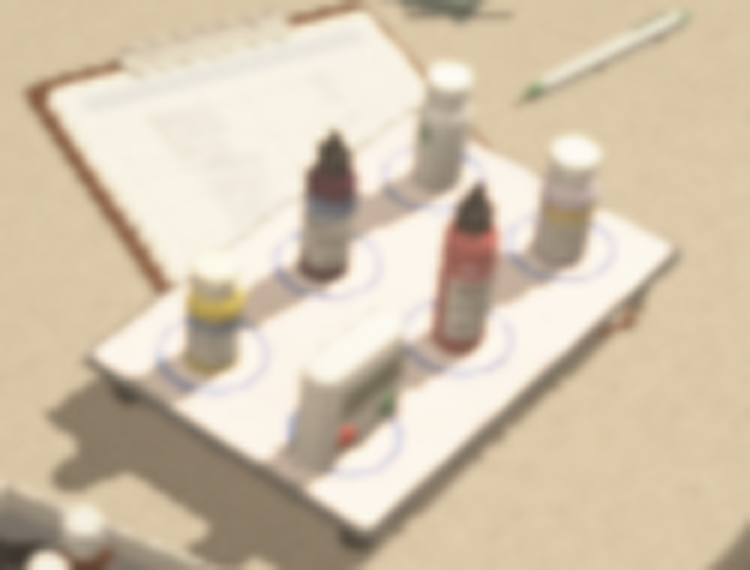

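All four bottles stand upright inside their circles, and the robot is clear of them. The lilac vial's orange-yellow band is also visible. Handing in.

```bash
python3 -c "
from bench import robot
print(robot.job_done())"
```

```text
the job is handed in; nothing more can be done
None
```

The layout is finished and handed in at about 27 s of the 104 s allowed. `job_done()` gives no verdict.

| | Left | Middle | Right |
|---|---|---|---|
| **Back** | yellow vial | purple dropper | white vial (not moved) |
| **Front** | timer (not moved) | red dropper | lilac vial |

- **Final pictures:** the top and scene views show all four bottles upright, each inside its circle. The timer and the white vial stand where they did at the start. The gripper was well clear of everything.
- **Forces:** each bottle was released on light contact with the stand. The highest reading between moves was about 9 N at the wrist.
- **Not checked:** I judged the final positions by eye from the pictures and did not measure them again. No check disagreed or failed.

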